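# Mesh the jaw coupling of the index drive and turn its arm to the stop

## Task

The hand drive on the bench is out of mesh: turn its black bar handle until the four jaws under it face the gaps between the jaws of the steel hub, then push the handle straight down until it is fully home. With the coupling home, turn the handle clockwise (seen from above) until the hub's index arm rests against the stop pin, and let go. Leave the tools and other things lying about where they are.

Things in the scene. Friction and masses are not known exactly. Their poses are not given: they have to be found in the camera images.
- drive: Hand drive fixed to the bench: dark steel base plate 150 x 150 x 12 mm with a bolt in each corner; on it a round grey housing (radius 36 to 46 mm, top at z 38 mm), above that the hub, then the handle. Origin: centre of the plate's underside, on the vertical axis of hub and handle. x and y parallel to the plate's edges, z up. It cannot move.
- hub (a joint): Turn of the steel hub about the drive's vertical axis, rad, 0 to 2.0. 0 = index arm against the stop pin (arm then points along the drive's -x); grows counter-clockwise seen from above. Stays where it is left (friction 0.2 N m).
- hub_jaws (a point): On the axis, level with the tops of the hub's jaws (64 mm above the bench). The hub is a steel disc, radius 40 mm, top 50 mm above the bench. Four upright aluminium jaws stand on it 90 degrees apart: bars 10 mm wide, 14 mm high, from 15 to 38 mm off the axis, one in line with the index arm. Site axes: -x along the arm, z up.
- handle (a joint): Turn of the handle about the same axis, rad, counter-clockwise positive from above; at 0 its bar lies along the drive's x. Turns freely out of mesh. Its jaws face the gaps when handle minus hub is 45 degrees plus a multiple of 90, within 8 degrees either side; else jaws meet top to top, about 13 mm above home. In mesh it has these 8 degrees of play each way before it drives the hub.
- handle_jaws (a point): On the axis, at the underside of the handle's jaws. Four dark steel jaws 90 degrees apart hang from the handle, each 10 mm wide, 14 mm high, from 15 to 34 mm off the axis: two right below the bar, in line with it, two across it. Site axes: x along the bar, z up. Home: 51 mm above the bench.
- sleeve (a joint): Height of the handle above home, m: 0 = fully home (jaws fully in mesh), at most 0.026. The jaws clear one another above 0.013. It starts raised and stays where it is left; a downward push of about 4 N slides it.
- grip (a point): Centre of the handle's black grip bar, on the axis: 64 mm long, 16 mm thick, 24 mm high, to be pinched from above across its 16 mm. 110 mm above the bench when home, higher by the sleeve's value when raised. x along the bar, z up. Below the bar: a stem of 15 mm diameter, 25 mm long, then the four jaw arms, so fingertips may reach up to 18 mm below the bar.
- index_tip (a point): Middle of the round end of the hub's flat index arm (12 mm wide, 41 to 50 mm above the bench), 78 mm from the axis; the arm ends 85 mm from it.
- stop_pin (a point): Top of the upright steel stop pin on the base plate, 10 mm diameter, 58 mm above the bench, 67 mm from the axis. The arm rests against it when joint hub is 0.
- spanner_17: Dark open-ended spanner, 183 x 35 x 6 mm, lying loose beside the drive; bystander. Origin: centre of its underside.
- bolt_m12: Steel bolt with nut, 64 x 20 x 18 mm, lying loose beside the drive; bystander. Origin: centre of its underside.
- tape_black: Roll of black tape, 53 mm across, 19 mm high, loose; bystander. Origin: centre of its underside.
- screwdriver_red: Screwdriver with red grip, 235 mm long, lying loose; bystander. Origin: centre of its underside.
- tape_measure: Tape measure, black and yellow, 36 x 79 x 66 mm, standing loose; bystander. Origin: centre of its underside.
- spanner_13: Small open-ended spanner, 154 x 26 x 6 mm, lying loose; bystander. Origin: centre of its underside.

How it is judged:
By the outcome, as a careful person would: the job done as asked, in the order asked, and still so for the second after the job is handed in, with the robot touching nothing.
It also fails if it takes over 32 s, if anything falls off the work surface, if the arm or the gripper's body presses on something with over 40 N, if the wrist force passes 120 N, or if a joint passes its speed limit or range.

## Robot

A 7-joint arm with a two-finger parallel gripper is mounted at the origin on a cart in front of the work surface, level with it; the furniture and walls round the work are solid. World frame = base frame: x ahead of the robot, y to its left, z up, the work surface at z = 0. Lengths are in mm, angles in rad, forces in N, time in s.
With the tool pointing down it reaches from about 425 to 950 mm from the base axis. Payload 4.7 kg.
Tool frame: the origin (TCP) lies midway between the tips of the shut fingers; the grasp point (between the pads) lies 19 mm behind it; z points along the fingers, y is the direction in which the jaws open and shut (so a half turn about z gives the same grasp; the last joint's range is limited). The gripper opens to 87 mm and grips with 3 to 60 N. Pads are 19 mm wide; open, the fingers measure 117 mm over their backs; the gripper's body (75 mm by 190 mm) begins 51 mm behind the grasp point.
Start: joints at [1.28, 0.469, -0.049, 1.532, 0.024, 1.141, -0.082], TCP at [174.75, -652.006, 222.573] pointing down, gripper open.
Joint ranges: [-2.59, 2.59], [-0.33, 1.99], [-1.39, 1.29], [0.1, 2.45], [-1.04, 4.18], [0.21, 1.99], [-2.66, 2.66]. Speed limits (rad/s): [2.57, 2.57, 3.14, 3.14, 3.14, 3.14, 3.14].

## Interface

Orientations are given as a unit quaternion [w, x, y, z].
In Python, from cell import read_state, grab_frame, job_done, recognise, cut_out gives the robot as it stands.
- The arm moves only by the shell command python3 -m pendant 'ROWS' [FORCE]. ROWS is JSON, a list of rows, each an object with "fingers": the finger opening in m, from 0 to 0.087; "translation": the shift along the world's x, y, z in m, a list of three; "rot": the turn, a rotation vector about the world's x, y, z in rad, a list of three. A call has 1 to 5 rows; each row shifts and turns the commanded pose from where the row before left it; what a row does not reach is not made up. A row lasts 1/12 s, in which the tool goes at most 41.7 mm and 7.16 degrees, less where a joint would pass 70% of its speed; a pose out of reach is approached as far as the arm can. A call is refused whole if a number of a shift passes 0.0417 or a number of a turn 0.125, either way. A call with a gripper value outside its range is refused whole. The fingers move at their own pace and stop on an object; FORCE is the grip in N (left out, the last holds). Time passes only in rows, so rows that do not move let the fingers close. It gives the time, the measured TCP pose, the force and the opening at its end, in the units of the state.
- read_state(): the state, without advancing time (a new reading comes with each control period).
- grab_frame(name): name is "scene" or "top" or "wrist"; returns a dict with "color" (400x640x3 uint8, red, green, blue), "z_map" (400x640 float32, mm along the optical axis (not along the pixel's ray), 0 where there is no reading), "intrinsics" (3x3 intrinsics, pixels), "R" (3x3) and "t" (3): a world point X has camera coordinates R X + t. Camera axes: x right, y down, z forward; pixel columns grow to the right and rows downward; lengths in mm; the calibration is good to about 2 mm. A picture is of the moment at which its call begins.
- job_done(): hands the job in, once; it reports no verdict.
Trained networks look in a picture, given as the dict that the camera call returned (one of the last four; its "shot" number tells which), for a name from the list of things; names that differ only in an ending like _2 or _b are one class to them, and where a whole thing is asked for, a point or a joint stands for the part that bears it (a point fixed in the world has none). Each returns a list of dicts, best first, with "conf" (0 to 1); they miss things now and then, are a little off and sometimes report something else, mostly with a low value. They report only what shows in the picture. A call takes as long as a camera call.
- recognise(picture, name): "xyz" ([x, y, z] in mm, in world coordinates, good to about 4 mm: the middle of the surface that is visible of it).
- cut_out(picture, name): "mask" (400x640 bool, what is visible of it).
The state is a dict: "t": time; "qpos": joint angles; "qd": joint speeds; "joint_torque": joint torques, N m; "tool_pos": TCP position; "eef_rot": TCP orientation; "ft_force": force on the tool from outside, world axes, zero at the start; "moment": the same for the moment, N m; "gripper_width": finger opening in mm.
Only numpy, scipy, OpenCV 4.12 (cv2) and the standard library are available. Lean on these libraries where they do the work, as an engineer would, in place of code of your own. Each camera call takes 0.05 s, during which the arm holds its last target.

## Working session

There is one attempt and no reset: what is moved stays moved. The work goes in short steps, Python scripts to look and compute and a shell command to move; the robot and the scene stay as the last step left them, time stands still between calls to the robot, and variables do not carry over. Pictures are saved under pics/ and viewed, and the job is handed in when it is done.

```bash
mkdir -p pics
cat > h.py <<'E'
import numpy as np, cv2
from cell import *
def save(p,n): cv2.imwrite('pics/'+n+'.png',cv2.cvtColor(p['color'],cv2.COLOR_RGB2BGR))
def proj(p,X):
    c=p['R']@np.array(X,float)+np.array(p['t']); u=p['intrinsics']@c; return u[:2]/u[2]
def pts(p,mask):
    v,u=np.nonzero(mask&(p['z_map']>0)); z=p['z_map'][v,u]
    K=p['intrinsics']; c=np.stack([(u-K[0,2])/K[0,0]*z,(v-K[1,2])/K[1,1]*z,z])
    return (np.array(p['R']).T@(c-np.array(p['t'])[:,None])).T
E
python3 - <<'E'
from h import *
s=read_state();print({k:np.round(v,3) for k,v in s.items()})
for n in ['scene','top']:
    p=grab_frame(n);save(p,n+'0');print(n,np.round(-np.array(p['R']).T@p['t']))
    for k in ['drive','hub','handle','index_tip','stop_pin','grip']:
        try:print(k,[(np.round(r['xyz']),round(r['conf'],2)) for r in recognise(p,k)[:2]])
        except Exception as e: print(k,e)
E
```

```text
{'t': np.float64(0.0), 'qpos': array([ 1.28 ,  0.469, -0.049,  1.534,  0.024,  1.141, -0.082]), 'qd': array([ 0.002,  0.001,  0.   , -0.001, -0.   , -0.002,  0.001]), 'joint_torque': array([ 0.0000e+00, -5.0798e+01, -8.1000e-02, -2.3615e+01, -6.2000e-02,
        3.8000e-02,  0.0000e+00]), 'tool_pos': array([ 174.541, -651.426,  221.478]), 'eef_rot': array([-0.001,  0.991,  0.131, -0.   ]), 'ft_force': array([-0.779,  0.442, -0.609]), 'moment': array([ 0.02 ,  0.04 , -0.001]), 'gripper_width': np.float64(86.9)}
scene [ 38. 599. 944.]
drive []
hub [(array([479.,  78.,  52.]), 0.91), (array([490.,  70., 118.]), 0.67)]
handle [(array([493.,  74., 118.]), 0.74), (array([478.,  71.,  52.]), 0.6)]
index_tip [(array([482.,  79.,  52.]), 0.92)]
stop_pin [(array([481.,  85.,  16.]), 0.57)]
grip []
top [ 447.   31. 1158.]
drive []
hub [(array([486.,  56.,  50.]), 0.78)]
handle [(array([498.,  64., 145.]), 0.68), (array([497.,  69.,  15.]), 0.3)]
index_tip []
stop_pin [(array([494.,  71.,  12.]), 0.87)]
grip [(array([497.,  63., 148.]), 0.75)]
```

Run:
```python
import cv2
for n in ['scene0','top0']:
    im=cv2.imread(f'pics/{n}.png');print(im.shape)
im=cv2.imread('pics/top0.png');cv2.imwrite('pics/top0c.png',cv2.resize(im[80:300,200:480],None,fx=2.8,fy=2.7,interpolation=3))
```

```text
(400, 640, 3)
(400, 640, 3)
```

View pics/scene0.png

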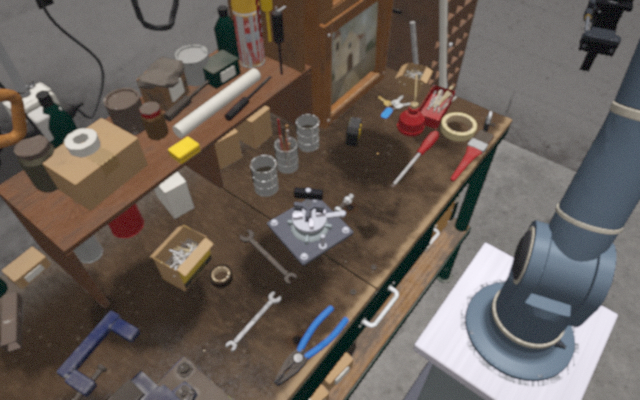

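View pics/top0.png

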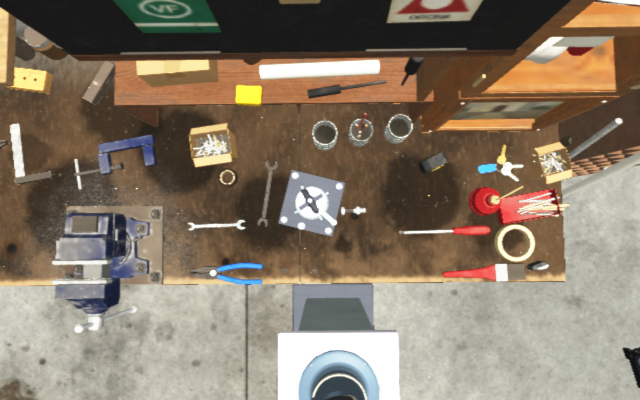

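The scene view shows the drive at about (310,225). The top view shows it at about (311,203), with the base plate turned slightly, the black bar diagonal and the index arm pointing down-right. I'll zoom in.

Run:
```python
from h import *
p=grab_frame('top')
im=cv2.cvtColor(p['color'],cv2.COLOR_RGB2BGR)
cv2.imwrite('pics/top1c.png',cv2.resize(im[160:250,260:380],None,fx=6.5,fy=6.5,interpolation=2))
for n in ['grip','hub','stop_pin','handle']:
    for r in cut_out(p,n)[:2]:
        m=r['mask'];q=pts(p,m);v,u=np.nonzero(m)
        print(n,round(r['conf'],2),m.sum(),u.min(),u.max(),v.min(),v.max(),np.round(np.median(q,0)),np.round(np.percentile(q[:,2],[5,50,95])))
# plane plate: height map
allm=np.zeros((400,640),bool);allm[160:250,260:380]=1
q=pts(p,allm)
pl=q[(abs(q[:,2]-12)<4)&(abs(q[:,0]-497)<110)&(abs(q[:,1]-66)<110)]
print('plate',cv2.minAreaRect(pl[:,:2].astype(np.float32)))
g=q[(q[:,2]>115)]
print('grip',len(g),g[:,2].min(),g[:,2].max(),cv2.minAreaRect(g[:,:2].astype(np.float32)),g.mean(0))
s=q[(q[:,2]>40)&(q[:,2]<72)]
c=g.mean(0)
d=s[:,:2]-c[:2];r=np.hypot(*d.T);a=s[(r>52)&(r<95)]
print('arm',len(a),a.mean(0),np.round(a[:30]))
p=grab_frame('scene');im=cv2.cvtColor(p['color'],cv2.COLOR_RGB2BGR)
cv2.imwrite('pics/sc1c.png',cv2.resize(im[180:270,250:370],None,fx=6.5,fy=6.5,interpolation=2))
```

```text
grip 0.56 284 300 321 189 213 [498.  62. 143.] [ 62. 143. 147.]
hub 0.62 613 296 335 186 225 [487.  59.  51.] [20. 51. 96.]
hub 0.44 339 419 446 152 173 [ 597. -249.   63.] [34. 63. 68.]
stop_pin 0.57 3158 278 344 170 235 [496.  65.  14.] [  9.  14. 142.]
handle 0.64 291 298 322 188 213 [498.  67. 143.] [ 93. 143. 147.]
plate ((506.1385498046875, 70.82345581054688), (238.31396484375, 161.97711181640625), 75.55907440185547)
grip 179 137.5273694067928 150.89138439017262 ((497.8885498046875, 66.55641174316406), (63.233394622802734, 15.838356018066406), 31.50039291381836) [497.8883876   66.44215552 144.65129314]
arm 73 [449.50752407  31.38396594  51.63841544] [[466.  24.  50.]
 [464.  26.  50.]
 [464.  24.  49.]
 [464.  21.  51.]
 [461.  29.  50.]
 [461.  26.  53.]
 [461.  24.  52.]
 [461.  21.  54.]
 [461.  19.  46.]
 [459.  32.  48.]
 [459.  29.  51.]
 [459.  26.  50.]
 [459.  24.  54.]
 [459.  21.  52.]
 [459.  19.  51.]
 [459.  16.  51.]
 [456.  29.  50.]
 [456.  26.  52.]
 [456.  24.  47.]
 [456.  21.  51.]
 [456.  19.  52.]
 [456.  16.  50.]
 [456.  14.  51.]
 [454.  26.  47.]
 [454.  24.  48.]
 [454.  21.  50.]
 [454.  19.  46.]
 [453.  16.  50.]
 [453.  14.  48.]
 [453.  11.  53.]]
```

View pics/top1c.png

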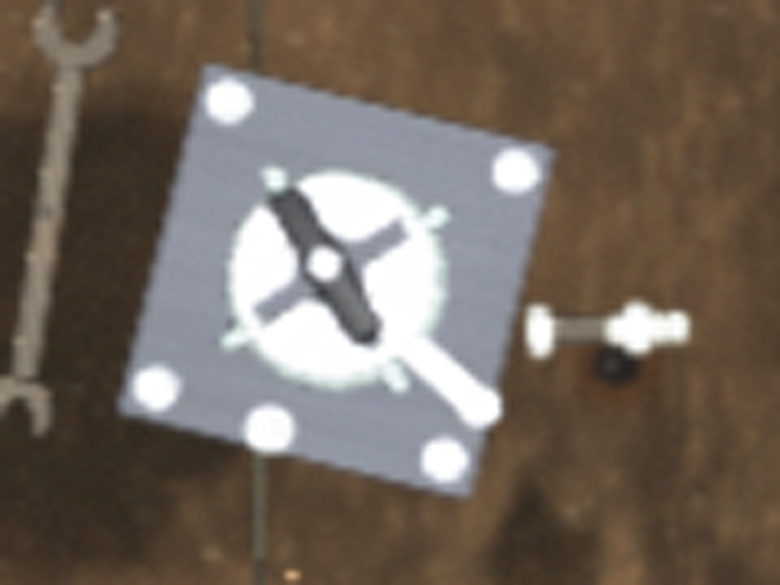

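View pics/sc1c.png

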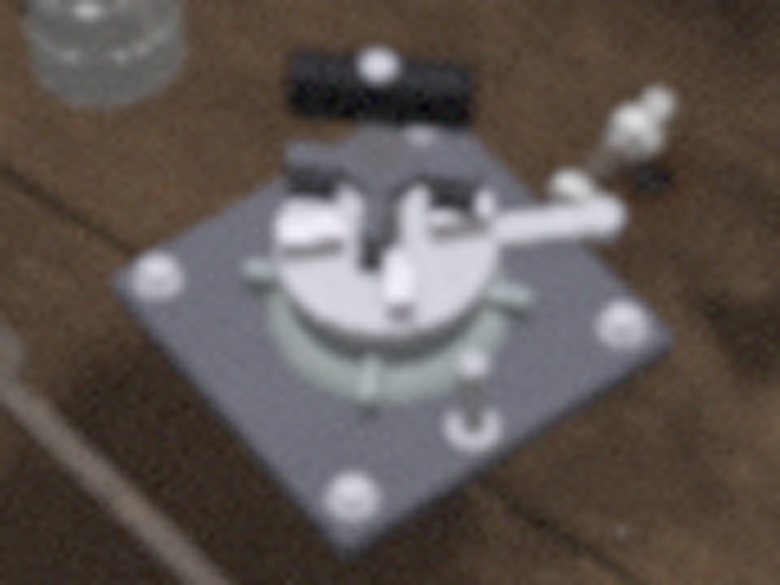

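Plate yaw is about -14°. The pin is at about (270,430) in the crop, which fits hub = 0 pointing along -x (down-left). The arm points down-right, so hub is about 50°. The bar is nearly over the arm, so the jaws are top to top. I'll refine the angles and check the height along the approach path.

Run:
```python
from h import *
p=grab_frame('top')
allm=np.ones((400,640),bool);q=pts(p,allm)
c=np.array([497.9,66.4])
d=q[:,:2]-c; r=np.hypot(*d.T)
pl=q[(q[:,2]>7)&(q[:,2]<17)&(r<112)]
# PCA-free: minAreaRect on filtered plate by color
hsv=p['color'].astype(int)
col=(abs(hsv[...,0]-hsv[...,2])<45)&(hsv[...,2]>hsv[...,0]-3)&(hsv.sum(2)>200)
reg=np.zeros_like(col);reg[160:245,270:350]=1
m=(col&reg).astype(np.uint8)
n,l,st,ce=cv2.connectedComponentsWithStats(m);k=1+st[1:,4].argmax()
cs,_=cv2.findContours((l==k).astype(np.uint8),0,1);hull=cv2.convexHull(cs[0])
box=cv2.boxPoints(cv2.minAreaRect(hull))
K=p['intrinsics'];W=[]
C=-np.array(p['R']).T@p['t']
for u,v in box:
    ray=np.array(p['R']).T@np.linalg.inv(K)@[u,v,1]; W.append((C+ray*(12-C[2])/ray[2])[:2])
W=np.array(W);print('plate px',box.round(1).tolist(),'\n',W.round(1),'centre',W.mean(0),'sides',np.linalg.norm(np.roll(W,-1,0)-W,axis=1))
e=np.roll(W,-1,0)-W;print('edge ang mod90',np.round(np.degrees(np.arctan2(e[:,1],e[:,0]))%90,1))
s=q[(q[:,2]>44)&(q[:,2]<58)&(r>50)&(r<90)]
ang=np.degrees(np.arctan2(*(s[:,:2]-c).T[::-1]))%360
print('arm ang',np.median(ang),ang.min(),ang.max(),len(s), cv2.fitLine(s[:,:2].astype(np.float32),cv2.DIST_HUBER,0,.01,.01).ravel())
g=q[(q[:,2]>115)&(r<50)];print('grip top',np.median(g[:,2]),cv2.minAreaRect(g[:,:2].astype(np.float32)),cv2.fitLine(g[:,:2].astype(np.float32),cv2.DIST_L2,0,.01,.01).ravel())
# heights near path
for (a,b) in [((174,-652),(450,-300)),((450,-300),(498,66))]:
    a=np.array(a);b=np.array(b);L=np.linalg.norm(b-a);u=(b-a)/L
    w=q[:,:2]-a;t=w@u;n=abs(w[:,0]*u[1]-w[:,1]*u[0])
    print('max h',q[(t>0)&(t<L)&(n<130)&(q[:,2]<600),2].max())
print('near drive max',[ (R,q[(r>90)&(r<R),2].max()) for R in (150,200,250)])
```

```text
plate px [[277.5, 223.1999969482422], [290.70001220703125, 169.1999969482422], [345.8999938964844, 182.6999969482422], [332.6000061035156, 236.6999969482422]] 
 [[443.7 156.3]
 [588.8 120.2]
 [550.7 -28.1]
 [406.4   9.1]] centre [497.38730222  64.38506528] sides [149.51937837 153.09265015 149.06042593 151.8744419 ]
edge ang mod90 [76.  75.6 75.6 75.8]
arm ang 227.0508108376729 152.4664409551363 233.5617594331461 67 [ 1.7143835e-01 -9.8519486e-01  4.4936993e+02  3.0558681e+01]
grip top 145.01713099762267 ((497.8902587890625, 66.55042266845703), (63.14033889770508, 15.843698501586914), 31.53868865966797) [  0.8521935   0.5232268 498.07758    66.54046  ]
max h 338.43258564175886
max h 150.0697496387072
near drive max [(150, np.float64(866.165741439909)), (200, np.float64(866.165741439909)), (250, np.float64(866.165741439909))]
```

Run:
```python
from h import *
p=grab_frame('top')
K=p['intrinsics']
v,u=np.nonzero(p['z_map']>0)
q=pts(p,p['z_map']>0)
c=np.array([497.9,66.0])
d=q[:,:2]-c; r=np.hypot(*d.T)
h=(r>90)&(r<200)&(q[:,2]>130);print(h.sum(),q[h][:8].round(),u[h][:8],v[h][:8])
for R in (110,150,200,250): print(R,np.percentile(q[(r>90)&(r<R),2],[99,99.8]))
ang=np.degrees(np.arctan2(d[:,1],d[:,0]))%360
s=(q[:,2]>43)&(q[:,2]<60)&(r>50)&(r<92)&(ang>200)&(ang<260)
for a,b in ((50,60),(60,70),(70,80),(80,92)):
    k=s&(r>a)&(r<b);print(a,k.sum(),ang[k].mean())
w=q[s][:,:2].mean(0)-c;print('arm',np.degrees(np.arctan2(w[1],w[0]))%360, np.hypot(*w))
# path 1 away from start
a=np.array([174,-652]);b=np.array([450,-300]);L=np.linalg.norm(b-a);e=(b-a)/L
w=q[:,:2]-a;t=w@e;n=abs(w[:,0]*e[1]-w[:,1]*e[0]);k=(t>0)&(t<L)&(n<130)&(q[:,2]>90);print(k.sum(),q[k][::max(1,k.sum()//12)].round())
```

```text
21342 [[617. 227. 845.]
 [617. 226. 845.]
 [617. 225. 844.]
 [618. 225. 844.]
 [617. 223. 846.]
 [617. 222. 846.]
 [618. 222. 844.]
 [617. 220. 845.]] [65 66 67 68 69 70 72 73] [0 0 0 0 0 0 0 0]
110 [864.90417915 866.18800888]
150 [843.65570484 864.08397706]
200 [843.03430277 863.25439389]
250 [842.80472994 861.8661028 ]
50 21 227.24649769426682
60 15 227.46947022249142
70 20 227.21244709182005
80 6 228.2805327083033
arm 227.4059250328802 66.45363190751837
460 [[ 518. -418.  142.]
 [ 504. -393.   91.]
 [ 494. -397.   92.]
 [ 194. -569.  301.]
 [ 193. -568.  312.]
 [ 182. -561.  294.]
 [ 189. -553.  329.]
 [ 181. -555.  320.]
 [ 180. -554.  336.]
 [ 173. -554.  336.]
 [ 154. -568.  307.]
 [ 139. -572.  298.]
 [ 123. -576.  300.]]
```

```bash
python3 -m pendant '[{"fingers":0.087,"translation":[0.025,0.032,0],"rot":[0,0,0]},{"fingers":0.087,"translation":[0.025,0.032,0],"rot":[0,0,0]},{"fingers":0.087,"translation":[0.025,0.032,0],"rot":[0,0,0]},{"fingers":0.087,"translation":[0.025,0.032,0],"rot":[0,0,0]},{"fingers":0.087,"translation":[0.025,0.032,0],"rot":[0,0,0]}]' 30
python3 -m pendant '[{"fingers":0.087,"translation":[0.025,0.032,0],"rot":[0,0,0]},{"fingers":0.087,"translation":[0.025,0.032,0],"rot":[0,0,0]},{"fingers":0.087,"translation":[0.025,0.032,0],"rot":[0,0,0]},{"fingers":0.087,"translation":[0.025,0.032,0],"rot":[0,0,0]},{"fingers":0.087,"translation":[0.025,0.032,0],"rot":[0,0,0]}]'
```

```text
t: 1.52
tool_pos: [300.6, -490.4, 222.8]
eef_rot: [0.0, 0.991, 0.13, 0.0]
ft_force: [2.0, -0.2, 0.6]
gripper_width: 87.0
t: 1.93
tool_pos: [425.7, -330.4, 223.0]
eef_rot: [0.0, 0.991, 0.13, 0.0]
ft_force: [0.8, -0.1, -0.2]
gripper_width: 87.0
```

```bash
python3 -m pendant '[{"fingers":0.087,"translation":[0.0072,0.0396,0],"rot":[0,0,0.0286]},{"fingers":0.087,"translation":[0.0072,0.0396,0],"rot":[0,0,0.0286]},{"fingers":0.087,"translation":[0.0072,0.0396,0],"rot":[0,0,0.0286]},{"fingers":0.087,"translation":[0.0072,0.0396,0],"rot":[0,0,0.0286]},{"fingers":0.087,"translation":[0.0072,0.0396,0],"rot":[0,0,0.0286]}]'
python3 -m pendant '[{"fingers":0.087,"translation":[0.0072,0.0396,0],"rot":[0,0,0.0286]},{"fingers":0.087,"translation":[0.0072,0.0396,0],"rot":[0,0,0.0286]},{"fingers":0.087,"translation":[0.0072,0.0396,0],"rot":[0,0,0.0286]},{"fingers":0.087,"translation":[0.0072,0.0396,0],"rot":[0,0,0.0286]},{"fingers":0.087,"translation":[0.0072,0.0396,0],"rot":[0,0,0.0286]}]'
python3 -m pendant '[{"fingers":0.087,"translation":[0,0,0],"rot":[0,0,0]}]'
python3 - <<'E'
from h import *
s=read_state();print(s['qpos'],s['tool_pos'],s['eef_rot'])
p=grab_frame('wrist');save(p,'w1')
q=pts(p,p['z_map']>0);c=np.array([497.9,66.]);r=np.hypot(*(q[:,:2]-c).T)
g=q[(q[:,2]>125)&(q[:,2]<160)&(r<45)];print(len(g))
if len(g)>20: print(np.median(g[:,2]),cv2.minAreaRect(g[:,:2].astype(np.float32)))
ang=np.degrees(np.arctan2(*(q[:,:2]-c).T[::-1]))%360
k=(q[:,2]>43)&(q[:,2]<60)&(r>50)&(r<92)&(ang>200)&(ang<260);print(k.sum(),np.median(ang[k]),ang[k].mean())
E
```

```text
t: 2.35
tool_pos: [460.8, -132.2, 222.9]
eef_rot: [0.0, 0.979, 0.202, 0.0]
ft_force: [-0.1, -0.9, 0.2]
gripper_width: 87.2
t: 2.77
tool_pos: [496.8, 65.8, 223.0]
eef_rot: [0.0, 0.963, 0.271, 0.0]
ft_force: [-0.1, 0.1, -0.2]
gripper_width: 87.2
t: 2.85
tool_pos: [497.3, 73.6, 223.6]
eef_rot: [-0.002, 0.961, 0.277, 0.002]
ft_force: [-0.0, 1.2, 0.8]
gripper_width: 87.0
[ 0.23283902  0.22775817 -0.53509877  1.91156285  0.12905573  1.03256132
 -1.36621444] [497.26961023  73.59914974 223.61229518] [-0.00235447  0.96086033  0.27701501  0.00213824]
1173
143.505234869732 ((496.1161804199219, 66.57927703857422), (63.00757598876953, 15.947598457336426), 31.164138793945312)
218 226.81125999259353 226.88217556620017
```

View pics/w1.png

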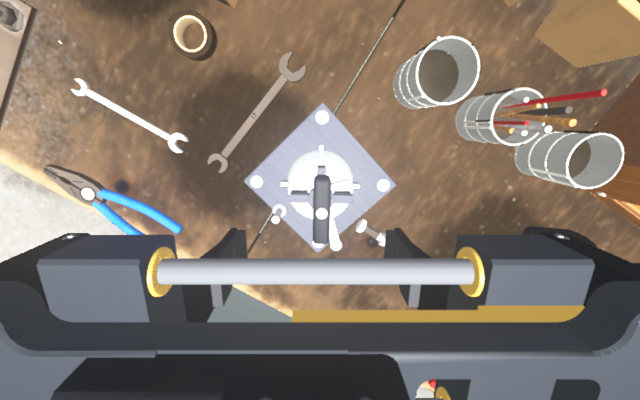

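```bash
python3 -m pendant '[{"fingers":0.087,"translation":[0,0,0],"rot":[0,0,0]},{"fingers":0.07,"translation":[0,0,-0.025],"rot":[0,0,0]},{"fingers":0.07,"translation":[0,0,-0.025],"rot":[0,0,0]}]'
python3 -c "
from cell import *
s=read_state();print(s['tool_pos'],s['eef_rot'],s['qpos'])"
```

```text
t: 3.15
tool_pos: [498.1, 62.2, 173.2]
eef_rot: [0.001, 0.963, 0.269, 0.002]
ft_force: [-0.1, -0.4, -0.6]
gripper_width: 80.0
[498.0940503   62.16205614 173.2319621 ] [0.00098252 0.96318836 0.26881887 0.00190772] [ 0.22331158  0.28299301 -0.51337775  1.97246663  0.17510103  0.92460538
 -1.40494413]
```

```bash
python3 -m pendant '[{"fingers":0.06,"translation":[0,0.002,0],"rot":[0,0,0]},{"fingers":0.06,"translation":[0,0,-0.02],"rot":[0,0,0]},{"fingers":0.06,"translation":[0,0,-0.02],"rot":[0,0,0]},{"fingers":0.06,"translation":[0,0,-0.02],"rot":[0,0,0]},{"fingers":0.05,"translation":[0,0,0],"rot":[0,0,0]}]'
python3 -m pendant '[{"fingers":0.0,"translation":[0,0,0],"rot":[0,0,0]},{"fingers":0.0,"translation":[0,0,0],"rot":[0,0,0]},{"fingers":0.0,"translation":[0,0,0],"rot":[0,0,0]},{"fingers":0.0,"translation":[0,0,0],"rot":[0,0,0]},{"fingers":0.0,"translation":[0,0,0],"rot":[0,0,0]}]' 30
python3 -m pendant '[{"fingers":0.0,"translation":[0,0,0],"rot":[0,0,0]},{"fingers":0.0,"translation":[0,0,0],"rot":[0,0,0]}]'
```

```text
t: 3.57
tool_pos: [494.7, 63.9, 110.4]
eef_rot: [-0.0, 0.963, 0.269, -0.003]
ft_force: [-0.8, 0.7, 0.3]
gripper_width: 58.8
t: 3.98
tool_pos: [497.3, 66.0, 113.6]
eef_rot: [0.0, 0.963, 0.27, 0.001]
ft_force: [0.0, -0.0, 0.1]
gripper_width: 28.0
t: 4.15
tool_pos: [496.6, 66.7, 113.0]
eef_rot: [-0.0, 0.963, 0.27, 0.0]
ft_force: [-2.3, 3.0, 3.2]
gripper_width: 15.9
```

```bash
python3 -m pendant '[{"fingers":0.0,"translation":[0,0,0],"rot":[0,0,0.1]},{"fingers":0.0,"translation":[0,0,0],"rot":[0,0,0.1]},{"fingers":0.0,"translation":[0,0,0],"rot":[0,0,0.1]},{"fingers":0.0,"translation":[0,0,0],"rot":[0,0,0.1]},{"fingers":0.0,"translation":[0,0,0],"rot":[0,0,0.1]}]'
python3 -m pendant '[{"fingers":0.0,"translation":[0,0,0],"rot":[0,0,0.1]},{"fingers":0.0,"translation":[0,0,0],"rot":[0,0,0.12]},{"fingers":0.0,"translation":[0,0,0],"rot":[0,0,0.12]},{"fingers":0.0,"translation":[0,0,0],"rot":[0,0,0.12]},{"fingers":0.0,"translation":[0,0,0],"rot":[0,0,0.105]}]'
python3 -m pendant '[{"fingers":0.0,"translation":[0,0,0],"rot":[0,0,0]},{"fingers":0.0,"translation":[0,0,0],"rot":[0,0,0]}]'
python3 - <<'E'
from h import *
s=read_state();print(s['qpos'],s['tool_pos'],s['eef_rot'],s['moment'],s['ft_force'])
print(np.degrees(2*np.arctan2(s['eef_rot'][2],s['eef_rot'][1])))
p=grab_frame('scene');im=cv2.cvtColor(p['color'],cv2.COLOR_RGB2BGR)
cv2.imwrite('pics/sc2c.png',cv2.resize(im[180:270,250:370],None,fx=6.5,fy=6.5,interpolation=2))
p=grab_frame('wrist');save(p,'w2')
E
```

```text
t: 4.57
tool_pos: [496.3, 67.0, 113.0]
eef_rot: [-0.0, 0.865, 0.503, 0.0]
ft_force: [-2.0, 2.4, 3.0]
gripper_width: 15.6
t: 4.98
tool_pos: [495.9, 67.1, 112.9]
eef_rot: [-0.001, 0.69, 0.724, -0.0]
ft_force: [-3.1, 3.0, 4.0]
gripper_width: 15.9
t: 5.15
tool_pos: [496.0, 67.0, 112.7]
eef_rot: [-0.001, 0.693, 0.721, 0.0]
ft_force: [-3.4, 3.9, 3.5]
gripper_width: 15.7
[ 0.3770261   0.41972837 -0.73753688  2.02057825  0.37508276  0.83868098
 -0.53323709] [496.00347177  67.02885122 112.68268917] [-8.82614005e-04  6.92865740e-01  7.21066074e-01  6.98631047e-05] [0.74855622 0.66705547 0.05278924] [-3.40318105  3.89454189  3.52963689]
92.2851822464222
```

View pics/sc2c.png

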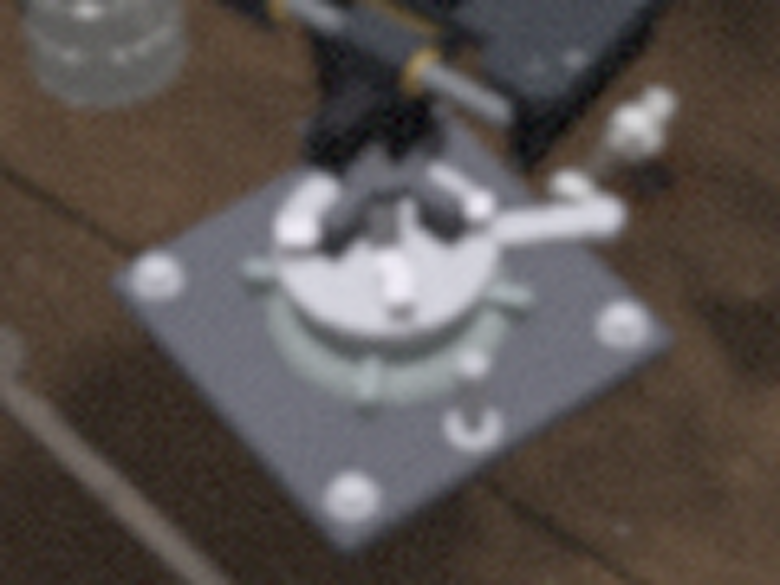

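View pics/w2.png

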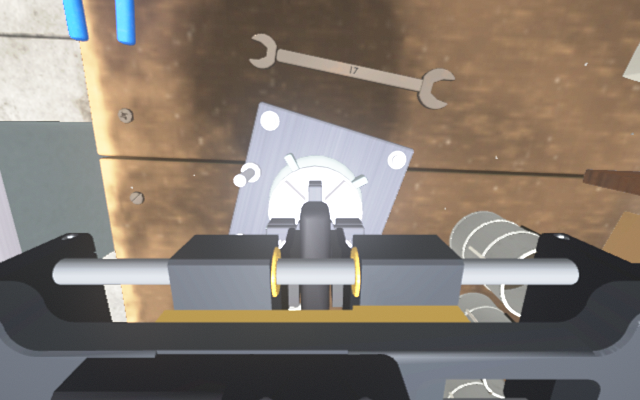

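The jaws sit over the gaps: in the wrist view the dark jaw shows at (315,190) between the hub jaws. Pressing down in stages.

```bash
python3 -m pendant '[{"fingers":0.0,"translation":[0,0,-0.004],"rot":[0,0,0]},{"fingers":0.0,"translation":[0,0,-0.004],"rot":[0,0,0]},{"fingers":0.0,"translation":[0,0,-0.004],"rot":[0,0,0]},{"fingers":0.0,"translation":[0,0,-0.004],"rot":[0,0,0]},{"fingers":0.0,"translation":[0,0,0],"rot":[0,0,0]}]' 40
python3 -m pendant '[{"fingers":0.0,"translation":[0,0,-0.002],"rot":[0,0,0]},{"fingers":0.0,"translation":[0,0,-0.002],"rot":[0,0,0]},{"fingers":0.0,"translation":[0,0,0],"rot":[0,0,0]}]'
python3 -m pendant '[{"fingers":0.0,"translation":[0,0,-0.001],"rot":[0,0,0]},{"fingers":0.0,"translation":[0,0,-0.001],"rot":[0,0,0]},{"fingers":0.0,"translation":[0,0,0],"rot":[0,0,0]}]'
```

```text
t: 5.67
tool_pos: [495.9, 67.0, 95.9]
eef_rot: [-0.001, 0.692, 0.721, -0.0]
ft_force: [-1.6, 4.7, -3.4]
gripper_width: 15.5
t: 5.92
tool_pos: [496.0, 66.9, 92.3]
eef_rot: [-0.001, 0.692, 0.722, -0.0]
ft_force: [-4.3, 3.5, -0.8]
gripper_width: 15.5
t: 6.17
tool_pos: [496.0, 67.0, 90.6]
eef_rot: [-0.001, 0.692, 0.722, -0.0]
ft_force: [-4.0, 4.2, 1.6]
gripper_width: 15.3
```

```bash
python3 -m pendant '[{"fingers":0.0,"translation":[0,0,-0.001],"rot":[0,0,0]},{"fingers":0.0,"translation":[0,0,-0.001],"rot":[0,0,0]},{"fingers":0.0,"translation":[0,0,0],"rot":[0,0,0]}]'
python3 -m pendant '[{"fingers":0.0,"translation":[0,0,-0.001],"rot":[0,0,0]},{"fingers":0.0,"translation":[0,0,-0.001],"rot":[0,0,0]},{"fingers":0.0,"translation":[0,0,0],"rot":[0,0,0]}]'
python3 - <<'E'
from h import *
p=grab_frame('wrist');save(p,'w3')
q=pts(p,p['z_map']>0);c=np.array([497.,66.5]);r=np.hypot(*(q[:,:2]-c).T)
d=q[:,:2]-c
g=q[(r<34)&(abs(d[:,0])<7)&(q[:,2]>95)&(q[:,2]<160)]
print(len(g),np.percentile(g[:,2],[10,50,90]))
E
```

```text
t: 6.42
tool_pos: [496.3, 67.0, 90.4]
eef_rot: [0.0, 0.692, 0.721, -0.001]
ft_force: [-9.1, 2.0, 18.1]
gripper_width: 15.7
t: 6.67
tool_pos: [496.5, 67.1, 90.2]
eef_rot: [0.001, 0.693, 0.721, -0.001]
ft_force: [-13.3, 1.0, 33.9]
gripper_width: 15.8
2043 [117.1244389  120.87632207 121.79644785]
```

View pics/w3.png

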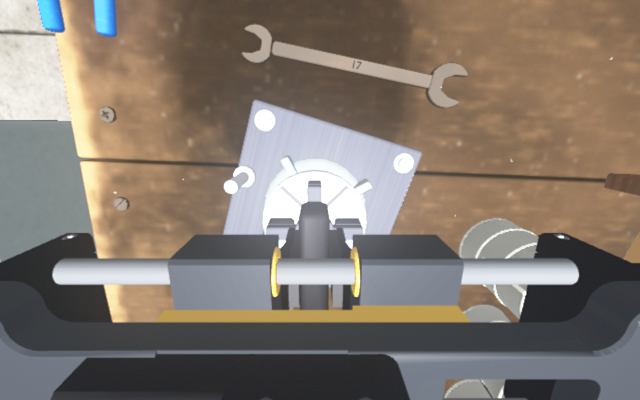

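Home: motion stopped at z 90.4, the force rose, and the bar top is at about 121.8 against 122 expected. I'll ease the press and then turn clockwise.

```bash
python3 -m pendant '[{"fingers":0.0,"translation":[0,0,0.0025],"rot":[0,0,0]},{"fingers":0.0,"translation":[0,0,0],"rot":[0,0,-0.08]},{"fingers":0.0,"translation":[0,0,0],"rot":[0,0,-0.1]},{"fingers":0.0,"translation":[0,0,0],"rot":[0,0,-0.1]},{"fingers":0.0,"translation":[0,0,0],"rot":[0,0,-0.1]}]' 55
python3 -c "
from cell import *
s=read_state();print(s['moment'],s['ft_force'])"
python3 -m pendant '[{"fingers":0.0,"translation":[0,0,0],"rot":[0,0,-0.1]},{"fingers":0.0,"translation":[0,0,0],"rot":[0,0,-0.1]},{"fingers":0.0,"translation":[0,0,0],"rot":[0,0,-0.1]},{"fingers":0.0,"translation":[0,0,0],"rot":[0,0,-0.1]},{"fingers":0.0,"translation":[0,0,0],"rot":[0,0,-0.1]}]'
python3 - <<'E'
from h import *
s=read_state();print(s['moment'],s['ft_force'],s['qpos'],np.degrees(2*np.arctan2(s['eef_rot'][2],s['eef_rot'][1])))
p=grab_frame('scene');im=cv2.cvtColor(p['color'],cv2.COLOR_RGB2BGR)
cv2.imwrite('pics/sc3c.png',cv2.resize(im[180:270,250:370],None,fx=6.5,fy=6.5,interpolation=2))
E
```

```text
t: 7.13
tool_pos: [496.4, 67.0, 90.5]
eef_rot: [0.0, 0.817, 0.576, -0.0]
ft_force: [-7.0, 2.3, 12.3]
gripper_width: 15.6
[0.66710243 1.3855035  0.27176136] [-7.04952305  2.32781147 12.32963031]
t: 7.55
tool_pos: [496.6, 66.8, 90.5]
eef_rot: [0.0, 0.934, 0.356, 0.0]
ft_force: [-5.8, 2.8, 11.4]
gripper_width: 15.2
[0.59417344 1.30966697 0.20176637] [-5.76241933  2.77401059 11.35223921] [ 0.18847987  0.40247685 -0.50027075  2.0470505   0.27817071  0.75642506
 -1.32485465] 41.72507350176269
```

View pics/sc3c.png

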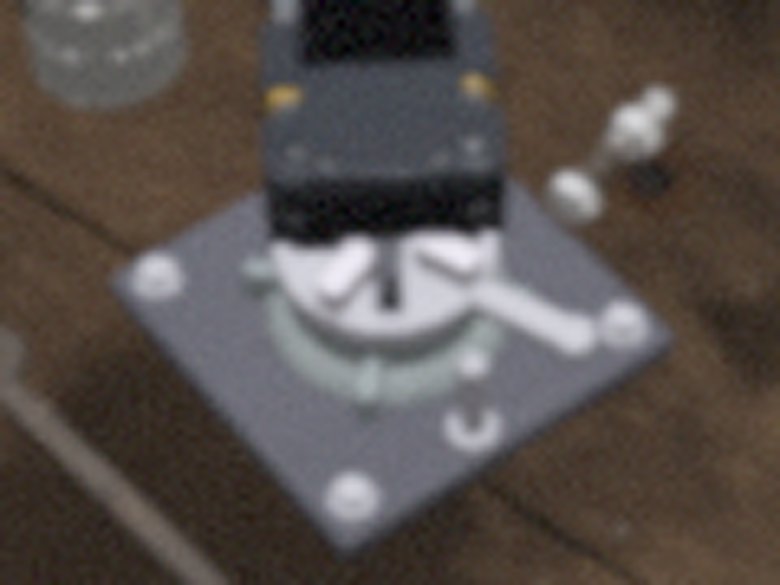

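The hub is following; the arm is now at about (580,330), halfway to the pin at (473,360). Continuing, then small steps watching the moment.

```bash
python3 -m pendant '[{"fingers":0.0,"translation":[0,0,0],"rot":[0,0,-0.08]},{"fingers":0.0,"translation":[0,0,0],"rot":[0,0,-0.08]},{"fingers":0.0,"translation":[0,0,0],"rot":[0,0,-0.06]},{"fingers":0.0,"translation":[0,0,0],"rot":[0,0,-0.04]},{"fingers":0.0,"translation":[0,0,0],"rot":[0,0,0]}]'
cat > m.py <<'E'
from h import *
s=read_state();print(s['moment'].__class__ and np.round(s['moment'],2),np.round(s['ft_force'],1),np.degrees(2*np.arctan2(s['eef_rot'][2],s['eef_rot'][1])))
E
python3 m.py
python3 -m pendant '[{"fingers":0.0,"translation":[0,0,0],"rot":[0,0,-0.03]},{"fingers":0.0,"translation":[0,0,0],"rot":[0,0,0]}]'
python3 m.py
```

```text
t: 8.02
tool_pos: [496.7, 66.6, 90.5]
eef_rot: [0.0, 0.972, 0.234, 0.0]
ft_force: [-6.0, 2.6, 11.6]
gripper_width: 15.5
[0.55 1.23 0.11] [-6.   2.6 11.6] 27.012065481042377
t: 8.18
tool_pos: [496.7, 66.6, 90.4]
eef_rot: [0.0, 0.976, 0.219, 0.0]
ft_force: [-5.8, 3.0, 11.1]
gripper_width: 15.7
[0.53 1.24 0.19] [-5.8  3.  11.1] 25.31782448473527
```

```bash
for i in 1; do python3 -m pendant '[{"fingers":0.0,"translation":[0,0,0],"rot":[0,0,-0.03]},{"fingers":0.0,"translation":[0,0,0],"rot":[0,0,0]}]'; python3 m.py; done
python3 -m pendant '[{"fingers":0.0,"translation":[0,0,0],"rot":[0,0,-0.03]},{"fingers":0.0,"translation":[0,0,0],"rot":[0,0,0]}]'; python3 m.py
```

```text
t: 8.35
tool_pos: [496.8, 66.6, 90.5]
eef_rot: [0.0, 0.979, 0.204, 0.0]
ft_force: [-5.8, 3.5, 11.5]
gripper_width: 15.6
[0.53 1.22 0.22] [-5.8  3.5 11.5] 23.5948928848618
t: 8.52
tool_pos: [496.7, 66.5, 90.5]
eef_rot: [0.0, 0.982, 0.19, 0.0]
ft_force: [-5.3, 2.5, 11.1]
gripper_width: 15.5
[0.58 1.24 0.16] [-5.3  2.5 11.1] 21.871250349943402
```

```bash
python3 -m pendant '[{"fingers":0.0,"translation":[0,0,0],"rot":[0,0,-0.03]},{"fingers":0.0,"translation":[0,0,0],"rot":[0,0,0]}]'; python3 m.py
python3 -m pendant '[{"fingers":0.0,"translation":[0,0,0],"rot":[0,0,-0.03]},{"fingers":0.0,"translation":[0,0,0],"rot":[0,0,0]}]'; python3 m.py
python3 - <<'E'
from h import *
p=grab_frame('scene');im=cv2.cvtColor(p['color'],cv2.COLOR_RGB2BGR)
cv2.imwrite('pics/sc4c.png',cv2.resize(im[180:270,250:370],None,fx=6.5,fy=6.5,interpolation=2))
E
```

```text
t: 8.68
tool_pos: [496.7, 66.5, 90.5]
eef_rot: [0.0, 0.985, 0.175, 0.0]
ft_force: [-6.2, 3.1, 12.0]
gripper_width: 15.6
[0.52 1.26 0.31] [-6.2  3.1 12. ] 20.187977409214188
t: 8.85
tool_pos: [496.7, 66.5, 90.5]
eef_rot: [0.001, 0.987, 0.161, 0.0]
ft_force: [-5.0, 2.8, 10.0]
gripper_width: 15.6
[0.52 1.26 0.69] [-5.   2.8 10. ] 18.58752150360077
```

View pics/sc4c.png

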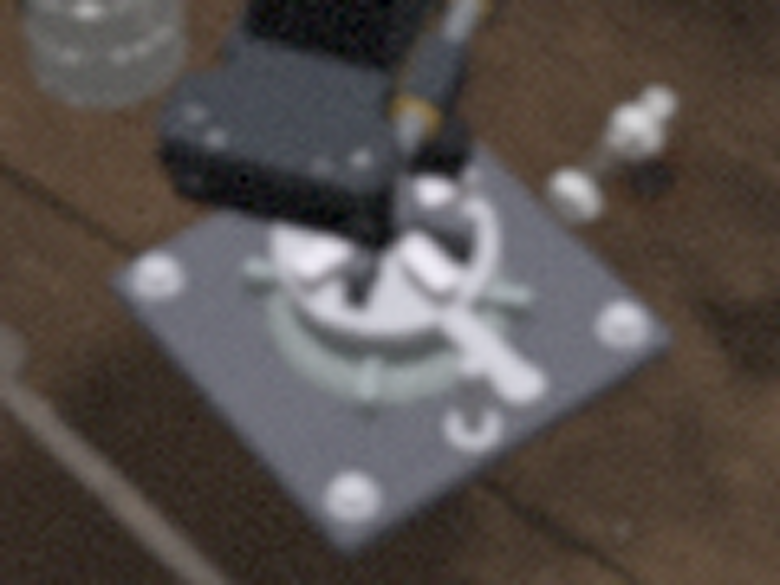

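The arm now touches the pin (pin top at about (475,360)), and the moment has jumped to 0.69. One more nudge to confirm.

```bash
python3 -m pendant '[{"fingers":0.0,"translation":[0,0,0],"rot":[0,0,-0.03]},{"fingers":0.0,"translation":[0,0,0],"rot":[0,0,0]}]'; python3 m.py
```

```text
t: 9.07
tool_pos: [496.7, 66.5, 90.5]
eef_rot: [0.001, 0.989, 0.148, 0.0]
ft_force: [-6.0, 2.3, 11.1]
gripper_width: 15.5
[0.44 1.25 1.06] [-6.   2.3 11.1] 16.980853199680542
```

```bash
python3 -m pendant '[{"fingers":0.0,"translation":[0,0,0.0005],"rot":[0,0,0.025]},{"fingers":0.05,"translation":[0,0,0],"rot":[0,0,0]},{"fingers":0.05,"translation":[0,0,0],"rot":[0,0,0]},{"fingers":0.05,"translation":[0,0,0],"rot":[0,0,0]},{"fingers":0.05,"translation":[0,0,0],"rot":[0,0,0]}]'
python3 -m pendant '[{"fingers":0.05,"translation":[0,0,0],"rot":[0,0,0]},{"fingers":0.05,"translation":[0,0,0],"rot":[0,0,0]}]';python3 m.py
```

```text
t: 9.48
tool_pos: [497.3, 65.1, 89.5]
eef_rot: [0.0, 0.988, 0.157, 0.0]
ft_force: [0.1, 0.6, -0.2]
gripper_width: 34.5
t: 9.65
tool_pos: [497.0, 65.6, 89.5]
eef_rot: [0.0, 0.987, 0.158, 0.0]
ft_force: [-0.6, 0.1, 0.3]
gripper_width: 46.1
[0.   0.03 0.02] [-0.6  0.1  0.3] 18.161223685604032
```

Released with no force. Lifting, then moving clear for a look.

```bash
python3 -m pendant '[{"fingers":0.06,"translation":[0,0,0.02],"rot":[0,0,0]},{"fingers":0.06,"translation":[0,0,0.03],"rot":[0,0,0]},{"fingers":0.06,"translation":[0,0,0.03],"rot":[0,0,0]},{"fingers":0.06,"translation":[0,0,0.03],"rot":[0,0,0]},{"fingers":0.06,"translation":[0,0,0.02],"rot":[0,0,0]}]'
python3 -m pendant '[{"fingers":0.06,"translation":[0,-0.035,0],"rot":[0,0,0]},{"fingers":0.06,"translation":[0,-0.035,0],"rot":[0,0,0]},{"fingers":0.06,"translation":[0,-0.035,0],"rot":[0,0,0]},{"fingers":0.06,"translation":[0,-0.035,0],"rot":[0,0,0]},{"fingers":0.06,"translation":[0,-0.035,0],"rot":[0,0,0]}]'
python3 -m pendant '[{"fingers":0.06,"translation":[0,-0.035,0],"rot":[0,0,0]},{"fingers":0.06,"translation":[0,-0.035,0],"rot":[0,0,0]},{"fingers":0.06,"translation":[0,0,0],"rot":[0,0,0]},{"fingers":0.06,"translation":[0,0,0],"rot":[0,0,0]},{"fingers":0.06,"translation":[0,0,0],"rot":[0,0,0]}]'
python3 - <<'E'
from h import *
p=grab_frame('scene');im=cv2.cvtColor(p['color'],cv2.COLOR_RGB2BGR)
a=cv2.resize(im[180:270,250:370],None,fx=6.5,fy=6.5,interpolation=2)
cv2.imwrite('pics/sc5c.png',a)
p=grab_frame('top');im=cv2.cvtColor(p['color'],cv2.COLOR_RGB2BGR)
save(p,'top5')
cv2.imwrite('pics/top5c.png',cv2.resize(im[160:250,260:380],None,fx=6.5,fy=6.5,interpolation=2))
q=pts(p,p['z_map']>0);c=np.array([497.3,66.]);d=q[:,:2]-c;r=np.hypot(*d.T)
g=q[(q[:,2]>100)&(r<45)&(q[:,2]<200)];print(len(g),np.median(g[:,2]),cv2.minAreaRect(g[:,:2].astype(np.float32)))
ang=np.degrees(np.arctan2(d[:,1],d[:,0]))%360
k=(q[:,2]>43)&(q[:,2]<57)&(r>72)&(r<92);print(k.sum(),np.median(ang[k]))
E
```

```text
t: 10.07
tool_pos: [497.8, 66.2, 222.4]
eef_rot: [0.0, 0.987, 0.158, 0.002]
ft_force: [0.9, -0.6, -0.1]
gripper_width: 59.6
t: 10.48
tool_pos: [496.4, -110.8, 219.7]
eef_rot: [0.0, 0.987, 0.158, 0.0]
ft_force: [0.8, 0.7, -0.2]
gripper_width: 60.1
t: 10.9
tool_pos: [496.7, -178.3, 219.4]
eef_rot: [-0.0, 0.987, 0.158, -0.0]
ft_force: [-0.1, 0.2, -0.4]
gripper_width: 60.1
169 122.43951092133831 ((498.0603942871094, 66.5463638305664), (63.77831268310547, 15.914233207702637), 22.004501342773438)
22 165.00074204531344
```

View pics/sc5c.png

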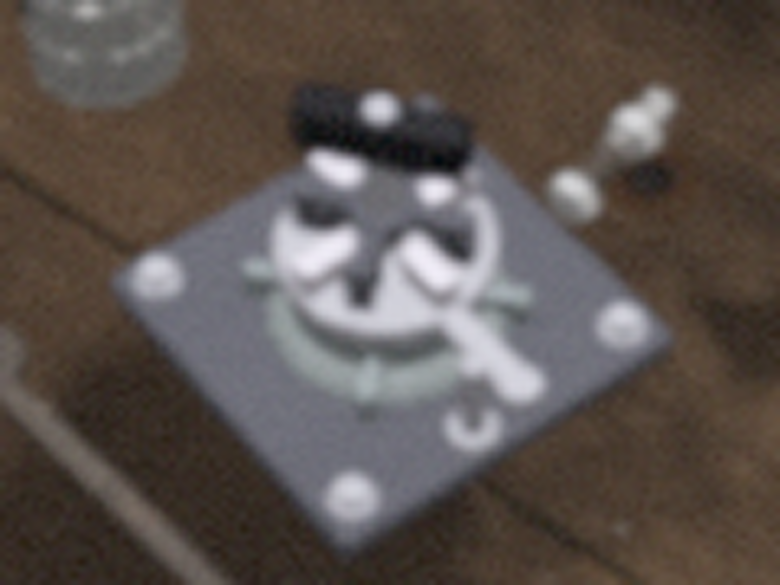

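View pics/top5c.png

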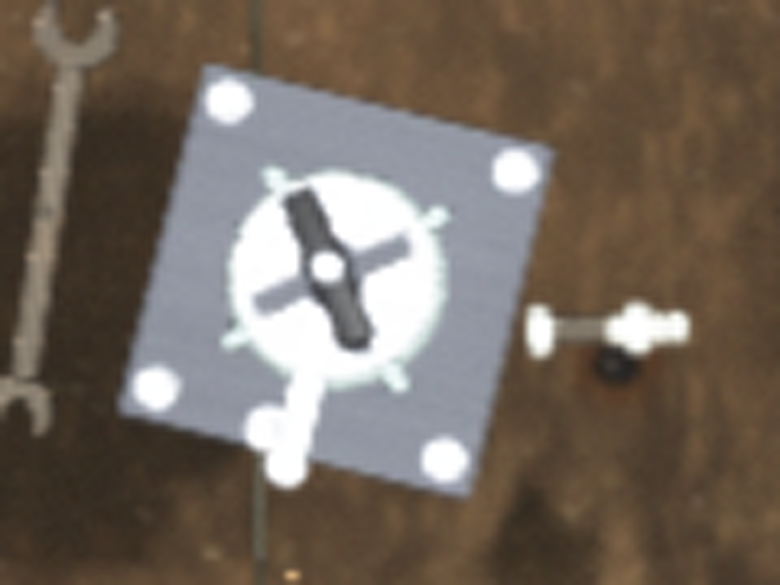

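View pics/top5.png

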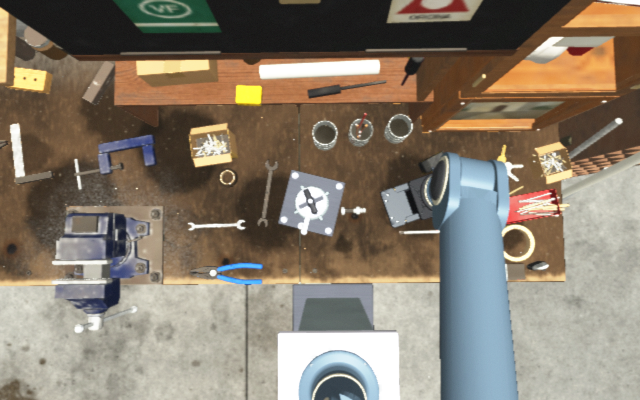

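The arm lies against the pin (top crop at about (275,430)). The bar top is at 122.4 mm, so the handle is home, and the loose things are where they were.

```bash
python3 -c "
from cell import *
print(job_done())"
```

```text
the job is handed in; nothing more can be done
None
```

The job is done and handed in at about 11 s of the 32 s allowed. The coupling is home and the hub's index arm rests against the stop pin.

- **Meshing:** I gripped the bar and turned it about 61° counter-clockwise so its jaws faced the hub's gaps. I then pushed it straight down until it stopped. The upward force rose to about 34 N, above the roughly 4 N of sliding friction.
- **Turning to the stop:** I turned it clockwise about 75°. The turning moment rose from about 0.2 to 1.06 N m when the arm met the pin. I then eased off, opened the fingers, lifted away and moved clear.

**Last checks:**
- The bar's top measured 122.4 mm above the bench; 122 mm is expected when home.
- The index arm pointed at 165.0°, against 165.8° computed from the plate's yaw, and both camera views show it touching the pin.
- In the camera views the objects near the drive are where they were. The moved robot arm hid part of the right side of the bench (tape measure, red screwdriver), and I did not measure the bystanders' positions.
- The force on the tool was about zero after release.

No check failed. My first estimate of the hub angle, about 50°, was wrong because the pin had been included in the measurement; I corrected it to about 61° before moving.

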